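# Hold a slide carrier flush on the tilted reading stage

### The arm

A 6-joint arm with a two-finger parallel gripper is mounted at the origin on the work surface. World frame = base frame: x ahead of the robot, y to its left, z up, the work surface at z = 0. Lengths are in mm, angles in degrees, forces in N, time in s.
With the tool pointing down it reaches from about 300 to 850 mm from the base axis. Payload 4.2 kg.
Tool frame: the origin (TCP) lies midway between the tips of the shut fingers; the grasp point (between the pads) lies pinch_z behind it (pinch_z is the distance from the TCP to the grasp point, in mm); z points along the fingers, y is the line along which they close (so a half turn about z gives the same grasp; the last joint's range is limited). The gripper opens to 91 mm and grips with 3 to 60 N. Pads are 32 mm wide; open, the fingers measure 118 mm over their backs; the gripper's body (76 mm by 178 mm) begins 60 mm behind the grasp point.
Start: joints at [-70.187, 18.312, 89.639, -0, 72.044, -1.146], TCP at [205.68, -536.972, 213.976] pointing down, gripper open.
Joint ranges: [-177.97, 177.97], [-48.28, 115.42], [12.27, 149.76], [-77.06, 257.06], [2.81, 150.46], [-146.56, 146.56]. Speed limits (degrees/s): [147.25, 147.25, 180, 180, 180, 180].

### API

Orientations are given as [roll, pitch, yaw] about the fixed x, y, z axes, in that order (R = Rz(yaw) Ry(pitch) Rx(roll)).
In Python, from workcell import state, grab_frame, job_done, masks_of, landmark_of, pinch_z gives the robot as it stands. The module is installed in compiled form; this text tells all that it offers.
- The arm moves only by the tool move_arm, never from a script. Its argument "plan" is a list of rows, each an object of numbers: "x", "y", "z": the shift along the tool's x, y, z in mm; "rx", "ry", "rz": the turn, a rotation vector about the tool's x, y, z in rad. A call has 1 to 10 rows; each row shifts and turns the commanded pose from where the row before left it, along the tool's axes as they then stand; what a row does not reach is not made up. A row lasts 1/10 s, in which the tool goes at most 50 mm and 8.59 degrees, less where a joint would pass 70% of its speed; a pose out of reach is approached as far as the arm can. A call is refused whole if a number of a shift passes 50 or a number of a turn 0.15, either way. A call with a gripper value outside its range is refused whole. "grip" is the opening, from 0 (shut) to 1 (fully open), set as the call begins (left out, the last holds). The fingers move at their own pace and stop on an object; "squeeze" is the grip in N (left out, the last holds). Time passes only in rows, so rows that do not move let the fingers close. It gives the time, the measured TCP pose, the force, the opening and the grip force at its end, in the units of the state.
- state(): the state, without advancing time (a new reading comes with each control period).
- grab_frame(name): name is "side" or "top"; returns a dict with "img" (400x640x3 uint8, red, green, blue), "z_map" (400x640 float32, mm along the optical axis (not along the pixel's ray), 0 where there is no reading), "fx", "fy", "cx", "cy" (pixels), "dist" ([k1, k2, p1, p2, k3] as OpenCV has them; the pictures are not rectified), "rvec" (rotation vector, rad) and "tvec" (3), from world to camera coordinates, as OpenCV has them. Camera axes: x right, y down, z forward; pixel columns grow to the right and rows downward; lengths in mm; the calibration is good to about 2 mm. A picture is of the moment at which its call begins.
- job_done(): hands the job in; it is judged then, once.
Trained networks look in the newest picture that a camera, given by its name, has taken for a name from the list of things; names that differ only in an ending like _2 or _b are one class to them, and where a whole thing is asked for, a point or a joint stands for the part that bears it (a point fixed in the world has none). Each returns a list of dicts, best first, with "p" (0 to 1); they miss things now and then, are a little off and sometimes report something else, mostly with a low value. They report only what shows in the picture. A call takes as long as a camera call.
- masks_of(camera, label): "pixels" (400x640 bool, what is visible of it) and "box" ([centre column, centre row, width, height] in pixels, round what is visible of it).
- landmark_of(camera, label): "point" ([column, row] in pixels: a listed point, or the origin of a listed thing).
The state is a dict: "time_s": time; "qpos": joint angles; "qvel": joint speeds; "effort": joint torques, N m; "ee_pos": TCP position; "ee_rot": TCP orientation; "force": force on the tool from outside, world axes, zero at the start; "torque": the same for the moment, N m; "gripper_width": finger opening in mm; "gripper_force": force on a finger pad.
Only numpy, scipy, OpenCV 4.12 (cv2) and the standard library are available. Lean on these libraries where they do the work, as an engineer would, in place of code of your own. Each camera call takes 0.05 s, during which the arm holds its last target. There are 200 camera calls.

### The job

On the lab's tilted reading stand, first slide the transport lock all the way to the left end stop. Then pick up the slide carrier by its rib, tilt it to match the sloped sprung plate and hold it flush on the plate, centred over the round window and square to it, pressing gently so that the plate gives part of its travel without bottoming. The program finishes while still gripping and pressing the carrier there; do not push the other things on the bench about.

Things in the scene. Friction and masses are not known exactly. Their poses are not given: they have to be found in the camera images.
- stand: White reading stand fixed to the bench, base 235 x 150 mm. Origin on the bench; +x points uphill, away from the robot, +y to its left. A 20 mm high front deck carries the transport lock; behind it grey cheeks (tops 55 mm up) hold a cradle with the sprung plate. Cradle hinge: along y, 55 mm in front of the origin, 36 mm up. Its slope, clamped by stiff friction, differs per start, 11 to 29 degrees.
- lock_top (a point): Centre of the top of the transport lock's grip, a black upright block 16 (x) x 12 (y) x 30 mm tall on the front deck; top 51 mm above the bench. Axes as the stand's. It slides along the stand's y. A small steel stop, its top 28 mm above the bench, stands at each end, still 9 mm from the grip at the end of travel. Pinch the grip from above along y, fingertips above the stops.
- lock (a joint): Travel of the transport lock in m: 0 at the right end, 0.060 at the left end stop (the stand's +y). Friction about 1.5 N; it stays where it is left.
- window (a point): Centre of the round dark window (38 mm across) on the top face of the sprung plate, aluminium, 104 (up the slope) x 108 (across) x 6 mm, smooth and flat, no lip. x points up the slope, y to the stand's left, z out of the face: its orientation gives slope and yaw. It lies 58 mm up the slope from the hinge axis and 26 mm out from it, and moves with the plate.
- plate (a joint): How far the sprung plate is pressed in along its own normal, in m: 0 at rest (up), 0.008 bottomed. It only slides along the normal and does not tilt; the spring takes about 1.5 to 2 N to start moving and then 1.2 N per mm more.
- slide: Slide carrier, 90 to 145 g: a bare steel plate 52 (x) x 76 (y) x 5 mm with two glass insets and an upright grip rib in the middle, 40 mm long (x), 12 mm wide (y), its top 35 mm above the underside. Origin: centre of the underside; z up. It lies flat on the bench. On the stage its x runs up the slope, either way round: long side across the slope.
- slide_case: A closed white plastic slide case, 52 x 80 x 16 mm, no rib, lying on the bench; a bystander. Origin: centre of the underside.
- sharpener: A blue plastic sharpener, 55 x 40 x 34 mm, bystander. Origin: centre of the underside.
- glue: A white and orange glue bottle, 56 mm across, 150 mm tall, bystander. Origin: centre of the underside.
- clip_bowl: A clear bowl, 80 mm across, 40 mm high, bystander. Origin: centre of the underside.
- stapler: A black and grey stapler, 130 x 34 x 41 mm, bystander. Origin: centre of the underside.
- specimen_jar: A glass specimen jar with a white lid, 54 mm across, 75 mm tall, bystander. Origin: centre of the underside.

How it is judged:
By the outcome, as a careful person would: the job done as asked, in the order asked, and still so for the second after the job is handed in, while the arm keeps its last pose, push and grip.
It also fails if it takes over 54 s, if anything falls off the work surface, if the arm or the gripper's body presses on something with over 40 N, if the wrist force passes 120 N, or if a joint passes its speed limit or range.

## Working session

There is one attempt and no reset: what is moved stays moved. The work goes in short steps, Python scripts to look and compute and a tool call to move; the robot and the scene stay as the last step left them, time stands still between calls to the robot, and variables do not carry over. Pictures are saved under pics/ and viewed, at most 10 in all, crops included, and the job is handed in when it is done.

Besides the shell and the picture viewer there is one more tool, called in YAML: its name, and indented under it one key for each argument. move_arm: Moves the arm, as the interface text tells. Its arguments: {"type":"object","properties":{"plan":{"type":"array","items":{"type":"object","properties":{"x":{"type":"number"},"y":{"type":"number"},"z":{"type":"number"},"rx":{"type":"number"},"ry":{"type":"number"},"rz":{"type":"number"}}}},"grip":{"type":"number"},"squeeze":{"type":"number"}},"required":["plan"]}

```bash
mkdir -p pics; cat > h.py <<'E'
import numpy as np, cv2
from workcell import *
from scipy.spatial.transform import Rotation as Ro
def cam(f):
    K=np.array([[f['fx'],0,f['cx']],[0,f['fy'],f['cy']],[0,0,1.]]);R=cv2.Rodrigues(np.array(f['rvec'],float))[0]
    return K,np.array(f['dist'],float),R,np.array(f['tvec'],float).ravel()
def cloud(f,pix,z=None):
    """world points for pixels (n,2) using z_map, or intersect plane world z"""
    K,d,R,t=cam(f);pix=np.asarray(pix,float).reshape(-1,2)
    n=cv2.undistortPoints(pix.reshape(-1,1,2),K,d).reshape(-1,2);r=np.c_[n,np.ones(len(n))]
    if z is None:
        D=f['z_map'][pix[:,1].round().astype(int),pix[:,0].round().astype(int)]
        P=r*D[:,None];ok=D>0
        return ((P-t)@R)[ok]
    o=-R.T@t;w=r@R
    return o+w*((z-o[2])/w[:,2])[:,None]
def mpts(f,m):
    v,u=np.nonzero(m);return cloud(f,np.c_[u,v])
def proj(f,P):
    K,d,R,t=cam(f);return cv2.projectPoints(np.asarray(P,float).reshape(-1,1,3),cv2.Rodrigues(R)[0],t,K,d)[0].reshape(-1,2)
def save(f,n,s=1):
    cv2.imwrite('pics/'+n,f['img'][:,:,::-1])
E
python3 - <<'E'
from h import *
print(pinch_z, state())
for c in('top','side'):
    f=grab_frame(c);save(f,c+'0.png');np.savez(c+'0.npz',**f)
    K,d,R,t=cam(f);print(c,-R.T@t)
    for l in('stand','lock_top','window','slide','slide_case','sharpener','glue','clip_bowl','stapler','specimen_jar'):
        m=masks_of(c,l)[:2];q=landmark_of(c,l)[:2]
        for a in m:
            P=mpts(f,a['pixels']);print(c,l,'mask',round(a['p'],2),np.round(a['box']),len(P),*( [np.round(np.percentile(P,[5,50,95],axis=0)).tolist()] if len(P) else []))
        for a in q: print('   lm',round(a['p'],2),np.round(a['point'],1),np.round(cloud(f,a['point']),1).tolist())
E
```

```text
18.8 {'time_s': 0.0, 'qpos': array([-7.01885340e+01,  1.83504029e+01,  8.97056963e+01,  2.51330337e-04,
        7.20446540e+01, -1.14606572e+00]), 'qvel': array([-0.05641383,  0.01099785,  0.05993792,  0.00880797,  0.05742467,
       -0.0815568 ]), 'effort': array([-2.48767858e-03, -4.12463057e+01, -2.31977248e+01,  7.25401123e-02,
        4.58456366e-02, -1.48232430e-04]), 'ee_pos': array([ 205.49248958, -536.4843327 ,  213.13751234]), 'ee_rot': array([-1.79899272e+02, -2.25409804e-03,  2.09574520e+01]), 'force': array([ 1.19699108, -0.58010263,  0.76188941]), 'torque': array([ 0.01018748, -0.00215691, -0.04334297]), 'gripper_force': 0.0, 'gripper_width': 91.19639735094309}
top [ 418.38278631  -30.44675261 1345.24474932]
top stand mask 0.86 [388. 210.  72.  92.] 4813 [[476.0, -273.0, 18.0], [572.0, -197.0, 27.0], [682.0, -130.0, 103.0]]
top stand mask 0.55 [453. 193.  23.  25.] 386 [[599.0, -398.0, 28.0], [617.0, -374.0, 74.0], [638.0, -357.0, 80.0]]
   lm 0.68 [383.8 201.7] [[587.4, -189.2, 85.7]]
top lock_top mask 0.45 [477. 250.  19.  50.] 733 [[410.0, -452.0, 8.0], [466.0, -433.
[... 3298 characters left out ...]
, 52.5, 12.2]]
   lm 0.73 [385.7 177.2] [[519.3, -349.0, -2.1]]
side glue mask 0.77 [206. 288.  33.  78.] 2006 [[643.0, 340.0, 10.0], [658.0, 362.0, 76.0], [681.0, 375.0, 146.0]]
   lm 0.74 [209.8 318.1] [[653.0, 368.2, 19.7]]
   lm 0.17 [348.3 168. ] [[585.8, -203.0, 80.0]]
side clip_bowl mask 0.84 [260. 218.  36.  24.] 620 [[703.0, -14.0, 9.0], [739.0, 10.0, 26.0], [769.0, 57.0, 38.0]]
   lm 0.85 [258.5 226.1] [[721.8, 51.8, 17.0]]
side stapler mask 0.9 [414. 163.  45.  21.] 671 [[408.0, -448.0, -0.0], [464.0, -428.0, 20.0], [519.0, -419.0, 39.0]]
   lm 0.76 [413.1 169.4] [[455.6, -423.4, 0.9]]
   lm 0.45 [208.3 317.3] [[653.9, 370.9, 23.6]]
   lm 0.77 [356.4 168.6] [[570.0, -224.0, 71.7]]
```

```bash
python3 - <<'E'
from h import *
T=dict(np.load('top0.npz'));S=dict(np.load('side0.npz'))
def crop(f,x0,y0,w,h,s): return cv2.resize(f['img'][y0:y0+h,x0:x0+w,::-1],None,fx=s,fy=s,interpolation=cv2.INTER_CUBIC)
a=crop(T,340,150,100,120,4);b=crop(S,290,140,120,90,4)[:, :400];c=crop(T,225,235,50,50,4);d=crop(S,330,265,50,50,4)
im=np.zeros((600,800,3),np.uint8);im[:480,:400]=a;im[:360,400:800]=b;im[380:580,400:600]=c;im[380:580,600:800]=d
cv2.imwrite('pics/comp.png',im)
v,u=np.mgrid[0:400,0:640]
for n,f in(('top',T),('side',S)):
    P=np.full((400,640,3),np.nan);ok=f['z_map']>0
    P[ok]=cloud(f,np.c_[u[ok],v[ok]])
    # table ref
    fl=P[ok];tb=fl[(abs(fl[:,2])<12)&(fl[:,0]>350)&(fl[:,0]<700)&(abs(fl[:,1]+30)<40)]
    print(n,'table z',np.median(tb[:,2]))
    box=(P[...,0]>560)&(P[...,0]<625)&(P[...,1]>-235)&(P[...,1]<-165)&(P[...,2]>60)
    Q=P[box];c=np.median(Q,0)
    for _ in range(6):
        r=Q-c;k=np.linalg.svd(r,full_matrices=False)[2][2];k*=np.sign(k[2]);e=r@k;s=abs(e-np.median(e))<3;Q=Q[s];c=Q.mean(0)
    e=(Q-c)@k
    print(' plane n',k,'tilt',np.degrees(np.arccos(k[2])),'downhill az',np.degrees(np.arctan2(-k[1],-k[0]))-180,'c',c,len(Q),e.std())
    # plate pts in plane
    near=np.nan_to_num(abs((P-c)@k),nan=99)<4
    near&=(np.nan_to_num(np.linalg.norm(P-c,axis=2),nan=999)<95)
    m=near.astype(np.uint8)
    nl,L,st,cc=cv2.connectedComponentsWithStats(m);i=1+np.argmax(st[1:,4]);q=P[L==i]
    ux=np.cross([0,1,0],k);ux/=np.linalg.norm(ux);uy=np.cross(k,ux)
    q2=np.c_[(q-c)@ux,(q-c)@uy].astype(np.float32);rr=cv2.minAreaRect(q2)
    print(' plate rect',rr,'center',c+ux*rr[0][0]+uy*rr[0][1])
    # slide: plate and rib
    sl=(P[...,0]>400)&(P[...,0]<485)&(P[...,1]>115)&(P[...,1]<220)&(P[...,2]>22)
    q=P[sl];print(' rib n',len(q),cv2.minAreaRect(q[:,:2].astype(np.float32)),np.median(q,0),np.percentile(q[:,2],[50,90]))
    vv=q[:,:2]-q[:,:2].mean(0);w=np.linalg.svd(vv,full_matrices=False)[2][0];print(' rib dir',np.degrees(np.arctan2(w[1],w[0])))
    lk=(P[...,0]>455)&(P[...,0]<520)&(P[...,1]>-275)&(P[...,1]<-130)&(P[...,2]>35)
    q=P[lk];print(' lock',len(q),q.mean(0) if len(q) else '', cv2.minAreaRect(q[:,:2].astype(np.float32)) if len(q)>3 else '')
    m=masks_of(n,'slide')[0]['pixels'] if False else None
E
```

```text
top table z 1.165790433825713
 plane n [-0.44066492 -0.09975828  0.89211138] tilt 26.860226949807075 downhill az -167.24431213413263 c [ 592.67642014 -200.28377268   86.30207793] 563 1.5396235942956855
 plate rect ((0.6800651550292969, 1.7299232482910156), (105.86714172363281, 108.6342544555664), 10.87696361541748) center [ 593.20972692 -198.56247881   86.75798838]
 rib n 79 ((444.3074035644531, 165.77996826171875), (39.740020751953125, 12.629114151000977), 4.86652135848999) [442.71263405 165.23078636  34.95804742] [34.95804742 39.41767814]
 rib dir -174.6443202120498
 lock 30 [ 497.39182821 -219.71567821   50.0159952 ] ((497.3298645019531, -220.5428009033203), (13.47718334197998, 12.479268074035645), 6.190962314605713)
side table z -2.501322446717464
 plane n [-0.43848976 -0.08990443  0.89422812] tilt 26.59054467600793 downhill az -168.41311398531496 c [ 592.2625747  -198.0596158    83.85870043] 290 1.0330204230455664
 plate rect ((-2.7833290100097656, 0.68035888671875), (104.09645080566406, 113.80533599853516), 10.950345039367676) center [ 589.73659319 -197.3820121    82.68819659]
 rib n 153 ((441.7569885253906, 167.48841857910156), (40.48118591308594, 15.847002983093262), 5.091667652130127) [441.7058204  170.44387346  30.41114409] [30.41114409 33.20276262]
 rib dir -173.1375859450794
 lock 34 [ 494.81664889 -216.04034661   43.69758149] ((495.4080810546875, -216.72361755371094), (13.21788215637207, 17.856040954589844), 29.83834457397461)
```

View pics/comp.png

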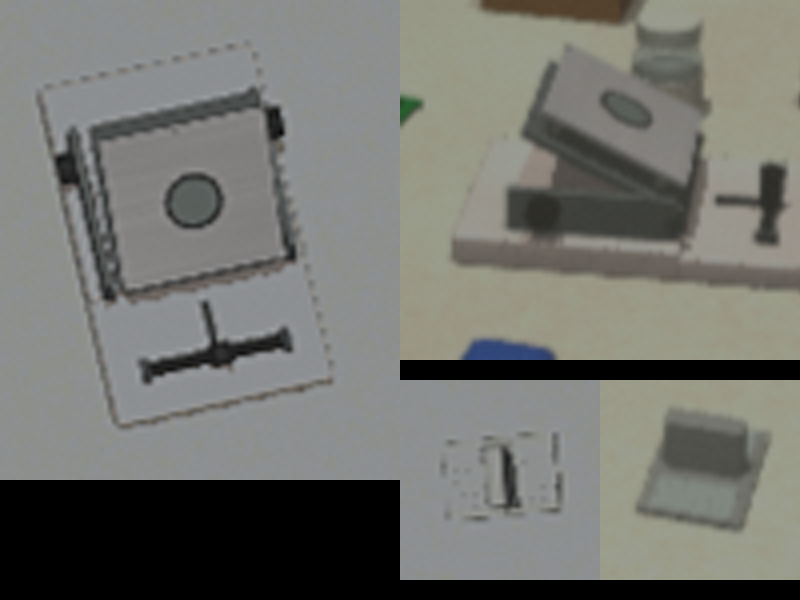

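View pics/top0.png

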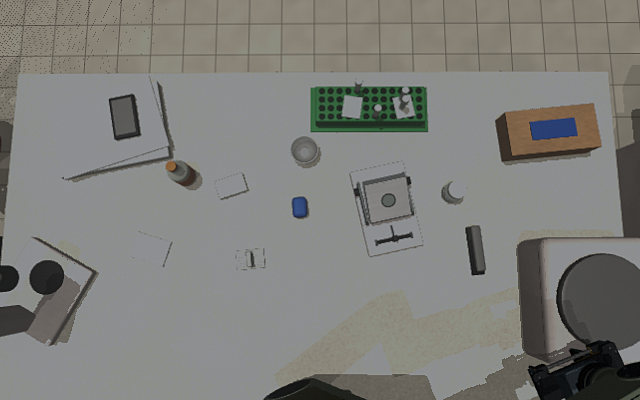

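```bash
python3 - <<'E'
from h import *
T=dict(np.load('top0.npz'));S=dict(np.load('side0.npz'))
def win(f,u,v,r):
    g=cv2.cvtColor(f['img'],cv2.COLOR_RGB2GRAY)[v-r:v+r,u-r:u+r];g=cv2.resize(g,None,fx=4,fy=4,interpolation=cv2.INTER_CUBIC)
    t,b=cv2.threshold(g,0,255,cv2.THRESH_BINARY_INV+cv2.THRESH_OTSU)
    n,L,s,c=cv2.connectedComponentsWithStats(b);i=L[2*r*2,2*r*2];m=cv2.fitEllipse(max(cv2.findContours((L==i).astype(np.uint8),0,1)[0],key=len))
    return i,(np.array(m[0])-1.5)/4+[u-r,v-r],np.array(m[1])/4
def tri(pt,ps):
    A=[]
    o=[];d=[]
    for f,p in((T,pt),(S,ps)):
        a=cloud(f,p,0)[0];b=cloud(f,p,100)[0];w=(b-a)/np.linalg.norm(b-a);o.append(a);d.append(w)
    M=sum(np.eye(3)-np.outer(w,w) for w in d);h=sum((np.eye(3)-np.outer(w,w))@a for a,w in zip(o,d))
    x=np.linalg.solve(M,h);return x,[np.round(proj(f,x)[0]-p,1) for f,p in((T,pt),(S,ps))]
a=win(T,388,200,9);b=win(S,446-100,167,8);print(a,b)
if 1:
    print('window tri',tri(a[1],b[1]),'top@z85.7',cloud(T,a[1],85.7),'side',cloud(S,b[1],85.7))
for n,p,z in(('Lstop',(376.5,242.3),28),('Rstop',(411.8,234.6),28),('grip',(395,238.3),51)): print(n,cloud(T,p,z))
# side grip top: crop px (772,168)->(290+372/4,140+168/4)
print('lock side',cloud(S,(383,182),51))
# deck/base corners z=20 front: top crop (119,424),(330,380)
L=cloud(T,(340+119/4,150+424/4),10)[0];R=cloud(T,(340+330/4,150+380/4),10)[0];print('front',L,R,np.degrees(np.arctan2(L[1]-R[1],L[0]-R[0]))-90,np.linalg.norm(L-R))
K=cloud(T,(340+40/4,150+90/4),10)[0];print('Lback',K,np.degrees(np.arctan2(*(K-L)[1::-1])),np.linalg.norm(K-L))
E
```

```text
(np.int32(1), array([388.04960537, 199.8422823 ]), array([14.1540432 , 15.11244392])) (np.int32(2), array([346.0954752 , 166.98671341]), array([ 6.93096685, 15.09780407]))
window tri (array([ 591.90549115, -200.81671265,   82.93643313]), [array([0.1, 0.2]), array([-0.2, -0. ])]) top@z85.7 [[ 592.1537622  -200.27406289   85.7       ]] side [[ 589.34410708 -195.21458635   85.7       ]]
Lstop [[ 486.11428861 -174.72589409   28.        ]]
Rstop [[ 506.3265382  -269.26846077   28.        ]]
grip [[ 495.23779763 -220.83544032   51.        ]]
lock side [[ 492.87970327 -212.42703063   51.        ]]
front [ 450.38977398 -157.85923871   10.        ] [ 479.43944976 -300.53638092   10.        ] 11.508361084593218 145.60443184341605
Lback [ 678.99373267 -107.37307157   10.        ] 12.453620243141271 234.1124153085474
```

```bash
cat >> h.py <<'E'
def go(pos,rpy):
    """rotation first (rotvec in tool), then shift in the NEW tool axes"""
    s=state();R0=Ro.from_euler('xyz',s['ee_rot'],degrees=True);R1=Ro.from_euler('xyz',rpy,degrees=True)
    print('rotvec',np.round((R0.inv()*R1).as_rotvec(),4),'shift',np.round(R1.inv().apply(np.array(pos)-s['ee_pos']),1))
E
python3 -c "
from h import *
go([496,-220.5,110],[180,0,12]);go([496,-220.5,32],[180,0,12])"
```

```text
rotvec [1.000e-04 0.000e+00 1.564e-01] shift [ 349.8 -249.2  104. ]
rotvec [1.000e-04 0.000e+00 1.564e-01] shift [ 349.8 -249.2  182. ]
```

move_arm:
  plan:
    - {"rz": 0.078}
    - {"rz": 0.078}
    - {"x": 30, "y": -22, "z": 5}
    - {"x": 30, "y": -22, "z": 5}
    - {"x": 30, "y": -22, "z": 5}
    - {"x": 30, "y": -22, "z": 5}
    - {"x": 30, "y": -22, "z": 10}
    - {"x": 30, "y": -22, "z": 10}
    - {"x": 30, "y": -22, "z": 10}
    - {"x": 30, "y": -22, "z": 10}
  grip: 0.5

```text
schema error: expected keys x, y, z, rx, ry, rz
```

```bash
python3 -c "
from h import *
print(state()['time_s']);go([496,-220.5,110],[180,0,12])"
```

```text
2.1
rotvec [1.000e-04 0.000e+00 1.564e-01] shift [ 349.8 -249.2  104. ]
```

move_arm:
  plan:
    - {"x": 0, "y": 0, "z": 0, "rx": 0, "ry": 0, "rz": 0.078}
    - {"x": 0, "y": 0, "z": 0, "rx": 0, "ry": 0, "rz": 0.078}
    - {"x": 30, "y": -22, "z": 5, "rx": 0, "ry": 0, "rz": 0}
    - {"x": 30, "y": -22, "z": 5, "rx": 0, "ry": 0, "rz": 0}
    - {"x": 30, "y": -22, "z": 5, "rx": 0, "ry": 0, "rz": 0}
    - {"x": 30, "y": -22, "z": 5, "rx": 0, "ry": 0, "rz": 0}
    - {"x": 30, "y": -22, "z": 10, "rx": 0, "ry": 0, "rz": 0}
    - {"x": 30, "y": -22, "z": 10, "rx": 0, "ry": 0, "rz": 0}
    - {"x": 30, "y": -22, "z": 10, "rx": 0, "ry": 0, "rz": 0}
    - {"x": 30, "y": -22, "z": 10, "rx": 0, "ry": 0, "rz": 0}
  grip: 0.5

```text
time_s: 3.1
ee_pos: [404.7, -313.7, 153.8]
ee_rot: [180.0, -0.0, 12.0]
force: [0.8, -0.3, 1.0]
gripper_width: 45.5
gripper_force: 0.0
```

```bash
python3 -c "
from h import *
print(state()['time_s']);go([496,-220.5,110],[180,0,12])"
```

```text
3.1
rotvec [ 0.0006 -0.0004  0.0002] shift [108.7 -72.2  43.8]
```

move_arm:
  plan:
    - {"x": 27.5, "y": -18.3, "z": 11, "rx": 0, "ry": 0, "rz": 0}
    - {"x": 27.5, "y": -18.3, "z": 11, "rx": 0, "ry": 0, "rz": 0}
    - {"x": 27.5, "y": -18.3, "z": 11, "rx": 0, "ry": 0, "rz": 0}
    - {"x": 27, "y": -18, "z": 11, "rx": 0, "ry": 0, "rz": 0}
    - {"x": 0, "y": 0, "z": 20, "rx": 0, "ry": 0, "rz": 0}
    - {"x": 0, "y": 0, "z": 20, "rx": 0, "ry": 0, "rz": 0}
    - {"x": 0, "y": 0, "z": 15, "rx": 0, "ry": 0, "rz": 0}
    - {"x": 0, "y": 0, "z": 0, "rx": 0, "ry": 0, "rz": 0}

```text
time_s: 3.9
ee_pos: [494.3, -219.9, 53.1]
ee_rot: [-179.8, 0.2, 12.0]
force: [-0.5, 0.1, 0.0]
gripper_width: 45.7
gripper_force: 0.0
```

```bash
python3 - <<'E'
from h import *
go([496,-220.5,32],[180,0,12])
T=grab_frame('top');S=grab_frame('side')
im=np.zeros((600,800,3),np.uint8)
im[:600,:400]=cv2.resize(T['img'][180:280,360:427,::-1],(400,600),interpolation=cv2.INTER_CUBIC)
im[:600,400:]=cv2.resize(S['img'][130:230,350:417,::-1],(400,600),interpolation=cv2.INTER_CUBIC)
cv2.imwrite('pics/lk1.png',im)
E
```

```text
rotvec [-0.0027  0.0037  0.0007] shift [ 1.5  0.9 21.1]
```

View pics/lk1.png

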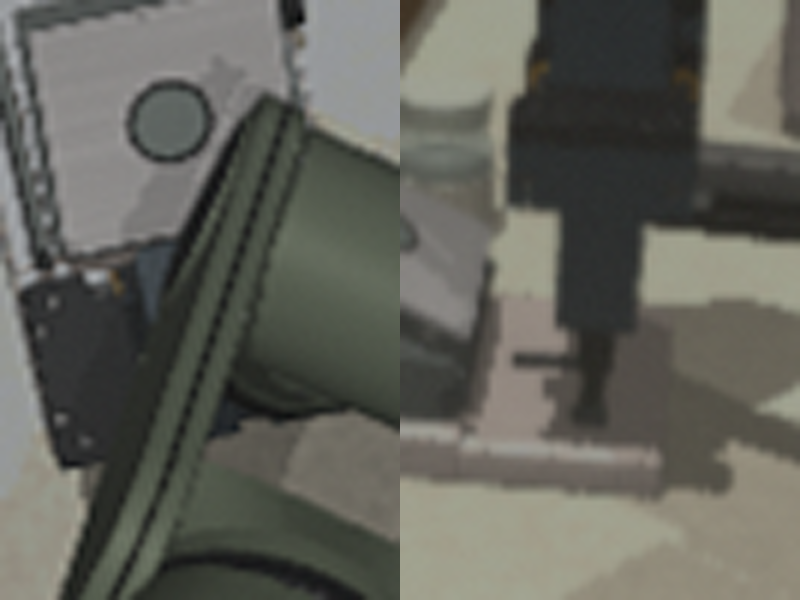

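move_arm:
  plan:
    - {"x": 1, "y": 0.5, "z": 11, "rx": 0, "ry": 0, "rz": 0}
    - {"x": 0, "y": 0, "z": 10, "rx": 0, "ry": 0, "rz": 0}
    - {"x": 0, "y": 0, "z": 0, "rx": 0, "ry": 0, "rz": 0}

```text
time_s: 4.3
ee_pos: [495.8, -220.6, 32.7]
ee_rot: [-179.9, 0.1, 12.0]
force: [-0.1, 0.6, 0.9]
gripper_width: 45.7
gripper_force: 0.0
```

move_arm:
  plan:
    - {"x": 0, "y": 0, "z": 0, "rx": 0, "ry": 0, "rz": 0}
    - {"x": 0, "y": 0, "z": 0, "rx": 0, "ry": 0, "rz": 0}
    - {"x": 0, "y": 0, "z": 0, "rx": 0, "ry": 0, "rz": 0}
    - {"x": 0, "y": 0, "z": 0, "rx": 0, "ry": 0, "rz": 0}
    - {"x": 0, "y": 0, "z": 0, "rx": 0, "ry": 0, "rz": 0}
    - {"x": 0, "y": 0, "z": 0, "rx": 0, "ry": 0, "rz": 0}
  grip: 0
  squeeze: 10

```text
time_s: 4.9
ee_pos: [496.9, -221.0, 34.2]
ee_rot: [180.0, -0.0, 12.0]
force: [-0.1, 1.3, 0.7]
gripper_width: 11.7
gripper_force: 10.0
```

move_arm:
  plan:
    - {"x": 0, "y": -5, "z": 0, "rx": 0, "ry": 0, "rz": 0}
    - {"x": 0, "y": -6, "z": 0, "rx": 0, "ry": 0, "rz": 0}
    - {"x": 0, "y": -6, "z": 0, "rx": 0, "ry": 0, "rz": 0}
    - {"x": 0, "y": -5, "z": 0, "rx": 0, "ry": 0, "rz": 0}
    - {"x": 0, "y": -3, "z": 0, "rx": 0, "ry": 0, "rz": 0}
    - {"x": 0, "y": 0, "z": 0, "rx": 0, "ry": 0, "rz": 0}

```text
time_s: 5.5
ee_pos: [491.4, -195.7, 34.2]
ee_rot: [-180.0, 0.0, 12.0]
force: [-0.4, 1.3, 4.7]
gripper_width: 11.8
gripper_force: 10.0
```

move_arm:
  plan:
    - {"x": 0, "y": -1, "z": 0, "rx": 0, "ry": 0, "rz": 0}
    - {"x": 0, "y": -1, "z": 0, "rx": 0, "ry": 0, "rz": 0}
    - {"x": 0, "y": -1, "z": 0, "rx": 0, "ry": 0, "rz": 0}

```text
time_s: 5.8
ee_pos: [491.0, -194.0, 34.2]
ee_rot: [180.0, -0.0, 12.0]
force: [-1.9, -2.1, 5.2]
gripper_width: 11.8
gripper_force: 10.0
```

move_arm:
  plan:
    - {"x": 0, "y": -1, "z": 0, "rx": 0, "ry": 0, "rz": 0}
    - {"x": 0, "y": -1, "z": 0, "rx": 0, "ry": 0, "rz": 0}

```text
time_s: 6.0
ee_pos: [490.6, -192.1, 34.2]
ee_rot: [180.0, -0.0, 12.0]
force: [-1.7, -1.8, 5.5]
gripper_width: 12.2
gripper_force: 10.0
```

move_arm:
  plan:
    - {"x": 0, "y": -1, "z": 0, "rx": 0, "ry": 0, "rz": 0}
    - {"x": 0, "y": -1, "z": 0, "rx": 0, "ry": 0, "rz": 0}

```text
time_s: 6.2
ee_pos: [490.2, -190.1, 34.2]
ee_rot: [180.0, -0.0, 12.0]
force: [-1.5, -1.4, 4.5]
gripper_width: 11.9
gripper_force: 10.0
```

move_arm:
  plan:
    - {"x": 0, "y": -1, "z": 0, "rx": 0, "ry": 0, "rz": 0}
    - {"x": 0, "y": -1, "z": 0, "rx": 0, "ry": 0, "rz": 0}

```text
time_s: 6.4
ee_pos: [490.2, -189.7, 34.2]
ee_rot: [179.8, -0.0, 12.1]
force: [-1.2, -10.2, 3.5]
gripper_width: 12.1
gripper_force: 10.0
```

move_arm:
  plan:
    - {"x": 0, "y": 0.5, "z": 0, "rx": 0, "ry": 0, "rz": 0}
    - {"x": 0, "y": 0.5, "z": 0, "rx": 0, "ry": 0, "rz": 0}
    - {"x": 0, "y": 0, "z": 0, "rx": 0, "ry": 0, "rz": 0}
    - {"x": 0, "y": 0, "z": -20, "rx": 0, "ry": 0, "rz": 0}
    - {"x": 0, "y": 0, "z": -40, "rx": 0, "ry": 0, "rz": 0}
    - {"x": 0, "y": 0, "z": -40, "rx": 0, "ry": 0, "rz": 0}
    - {"x": 0, "y": 0, "z": -20, "rx": 0, "ry": 0, "rz": 0.117}
  grip: 0.4

```text
time_s: 7.1
ee_pos: [491.3, -188.9, 157.0]
ee_rot: [179.9, -0.3, 5.1]
force: [1.1, -1.1, 0.7]
gripper_width: 36.9
gripper_force: 0.0
```

```bash
python3 -c "
from h import *
go([444,165.5,60],[180,0,5.3])"
```

```text
rotvec [ 0.0017 -0.0044 -0.0026] shift [ -14.3 -357.3   97. ]
```

move_arm:
  plan:
    - {"x": -2, "y": -40, "z": 0, "rx": 0, "ry": 0, "rz": 0}
    - {"x": -2, "y": -40, "z": 0, "rx": 0, "ry": 0, "rz": 0}
    - {"x": -2, "y": -40, "z": 0, "rx": 0, "ry": 0, "rz": 0}
    - {"x": -2, "y": -40, "z": 0, "rx": 0, "ry": 0, "rz": 0}
    - {"x": -2, "y": -40, "z": 0, "rx": 0, "ry": 0, "rz": 0}
    - {"x": -2, "y": -40, "z": 10, "rx": 0, "ry": 0, "rz": 0}
    - {"x": -1, "y": -40, "z": 15, "rx": 0, "ry": 0, "rz": 0}
    - {"x": -1, "y": -40, "z": 20, "rx": 0, "ry": 0, "rz": 0}
    - {"x": 0, "y": -37, "z": 30, "rx": 0, "ry": 0, "rz": 0}
    - {"x": 0, "y": 0, "z": 10, "rx": 0, "ry": 0, "rz": 0}
  grip: 0.5

```text
time_s: 8.1
ee_pos: [440.7, 168.5, 66.5]
ee_rot: [-180.0, 0.2, 5.6]
force: [-0.8, 0.1, -0.1]
gripper_width: 45.6
gripper_force: 0.0
```

```bash
python3 - <<'E'
from h import *
go([444,165.5,9],[180,0,5.3])
T=grab_frame('top');S=grab_frame('side')
np.savez('top1.npz',**T)
im=np.zeros((400,800,3),np.uint8)
im[:,:400]=cv2.resize(T['img'][190:260,360:430,::-1],(400,400),interpolation=cv2.INTER_CUBIC)
im[:,400:]=cv2.resize(S['img'][230:330,310:410,::-1],(400,400),interpolation=cv2.INTER_CUBIC)
cv2.imwrite('pics/gr1.png',im)
E
```

```text
rotvec [-0.0003  0.004   0.0048] shift [ 3.   3.3 57.5]
```

View pics/gr1.png

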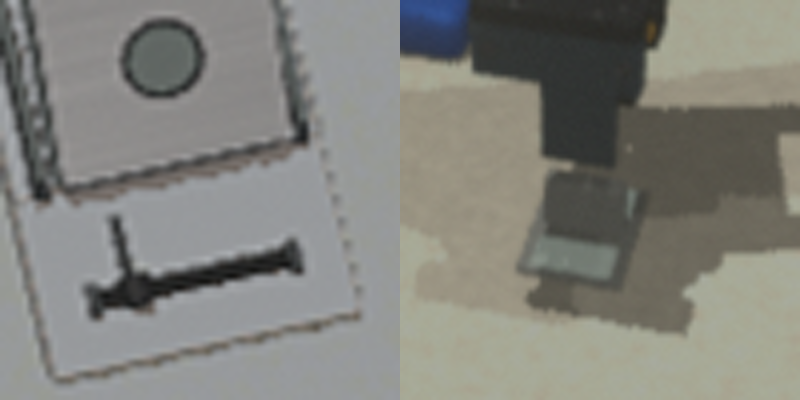

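```bash
python3 - <<'E'
from h import *
S=dict(np.load('side0.npz'));T=dict(np.load('top0.npz'))
s=state();print(s['ee_pos'],s['force'])
print('tcp side',proj(S,s['ee_pos']),'seen tip ~',(354.5,270.5))
for p in([444,165.5,35],[440.7,165.5,35]): print('rib side',proj(S,p),'seen 358,~272', 'top',proj(T,p))
E
```

```text
[441.1550845  165.56603074  67.2448448 ] [ 0.09859098 -1.25873084 -1.37459579]
tcp side [[357.43663053 260.31646948]] seen tip ~ (354.5, 270.5)
rib side [[355.5821047  273.36203218]] seen 358,~272 top [[248.09505117 258.49608333]]
rib side [[357.17777359 273.73409361]] seen 358,~272 top [[248.07112472 259.75718396]]
```

```bash
python3 - <<'E'
from h import *
S=dict(np.load('side0.npz'))
y=np.array([-np.sin(.092),np.cos(.092),0]);c=np.array([441.2,165.6,67.2]);x=np.array([y[1],-y[0],0])
for d in(22.8,36.3):
  print(d,proj(S,[c+d*y,c+d*y+16*x,c+d*y-16*x]))
print('rib top face edge near +y',proj(S,[np.array([444,165.5,35])+6*y+k*x for k in(-20,20)]))
f=grab_frame('side');import cv2
cv2.imwrite('pics/gr2.png',cv2.resize(f['img'][245:305,330:390,::-1],(600,600),interpolation=cv2.INTER_CUBIC))
E
```

```text
22.8 [[354.77528146 267.09940857]
 [346.58843745 265.70968022]
 [363.03501995 268.50084456]]
36.3 [[353.16515676 271.23193082]
 [344.88668865 269.80674711]
 [361.51826995 272.66923555]]
rib top face edge near +y [[364.91147881 276.89357372]
 [344.99812102 273.42765966]]
```

View pics/gr2.png

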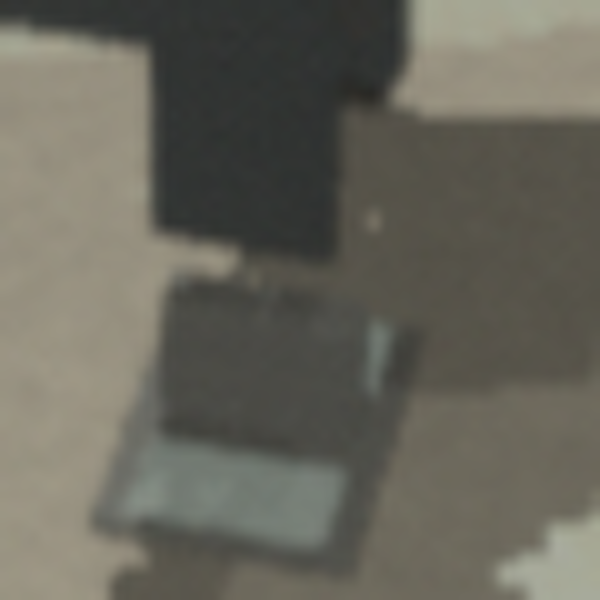

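move_arm:
  plan:
    - {"x": 1.5, "y": 0, "z": 20, "rx": 0, "ry": 0, "rz": 0}
    - {"x": 0, "y": 0, "z": 20, "rx": 0, "ry": 0, "rz": 0}
    - {"x": 0, "y": 0, "z": 12, "rx": 0, "ry": 0, "rz": 0}
    - {"x": 0, "y": 0, "z": 4, "rx": 0, "ry": 0, "rz": 0}
    - {"x": 0, "y": 0, "z": 0, "rx": 0, "ry": 0, "rz": 0}

```text
time_s: 8.75
ee_pos: [445.0, 164.8, 13.4]
ee_rot: [-180.0, -0.0, 5.2]
force: [-0.1, 0.3, 0.9]
gripper_width: 45.4
gripper_force: 0.0
```

```bash
python3 -c "
from h import *
print(state()['force']);go([443,165.5,9],[180,0,5.3])"
```

```text
[-0.11200147  0.28688264  0.87357114]
rotvec [-0.     -0.0007 -0.0014] shift [-1.9 -0.9  4.4]
```

move_arm:
  plan:
    - {"x": -1, "y": 0, "z": 3, "rx": 0, "ry": 0, "rz": 0}
    - {"x": 0, "y": 0, "z": 0, "rx": 0, "ry": 0, "rz": 0}

```text
time_s: 8.95
ee_pos: [443.7, 165.3, 10.5]
ee_rot: [-180.0, -0.1, 5.3]
force: [0.2, 0.1, -1.0]
gripper_width: 45.5
gripper_force: 0.0
```

move_arm:
  plan:
    - {"x": 0, "y": 0, "z": 0, "rx": 0, "ry": 0, "rz": 0}
    - {"x": 0, "y": 0, "z": 0, "rx": 0, "ry": 0, "rz": 0}
    - {"x": 0, "y": 0, "z": 0, "rx": 0, "ry": 0, "rz": 0}
    - {"x": 0, "y": 0, "z": 0, "rx": 0, "ry": 0, "rz": 0}
    - {"x": 0, "y": 0, "z": 0, "rx": 0, "ry": 0, "rz": 0}
    - {"x": 0, "y": 0, "z": 0, "rx": 0, "ry": 0, "rz": 0}
    - {"x": 0, "y": 0, "z": 0, "rx": 0, "ry": 0, "rz": 0}
  grip: 0
  squeeze: 35

```text
time_s: 9.65
ee_pos: [443.4, 165.5, 10.0]
ee_rot: [-180.0, -0.0, 5.3]
force: [0.3, -0.2, 1.5]
gripper_width: 11.6
gripper_force: 35.0
```

move_arm:
  plan:
    - {"x": 0, "y": 0, "z": -10, "rx": 0, "ry": 0, "rz": 0}
    - {"x": 0, "y": 0, "z": -30, "rx": 0, "ry": 0, "rz": 0}
    - {"x": 0, "y": 0, "z": -40, "rx": 0, "ry": 0, "rz": 0}
    - {"x": 0, "y": 0, "z": -40, "rx": 0, "ry": 0, "rz": 0}
    - {"x": 0, "y": 0, "z": -40, "rx": 0, "ry": 0, "rz": 0}

```text
time_s: 10.15
ee_pos: [442.9, 165.2, 172.0]
ee_rot: [180.0, -0.0, 5.3]
force: [0.3, 0.5, -1.3]
gripper_width: 11.8
gripper_force: 35.0
```

```bash
cat >> h.py <<'E'
def plate(h,W=(592.2,-200.3,85.5),yaw=12,tilt=26.7,dx=0,dy=0):
    R=Ro.from_euler('xyz',[0,-tilt,yaw],degrees=True);pos=np.array(W)+R.apply([dx,dy,10+h]);rpy=(R*Ro.from_euler('x',180,degrees=True)).as_euler('xyz',degrees=True)
    print(pos,rpy);go(pos,rpy);return pos,rpy
E
python3 -c "
from h import *
s=state();print(s['ee_pos'],s['force'],s['gripper_width'])
go([540,-190,185],[180,0,5.3]);p,r=plate(30)
go(p,[180,0,5.3])
R0=Ro.from_euler('xyz',s['ee_rot'],degrees=True)
"
```

```text
[442.85524507 165.21502991 171.98579296] [ 0.3037211   0.45346992 -1.26942707] 11.789083353783612
rotvec [ 0.0002 -0.      0.0002] shift [ 63.9 362.7 -13. ]
[ 574.61998798 -204.03674691  121.23485553] [180.  -26.7  12. ]
rotvec [ 0.0274  0.4655 -0.1146] shift [ 23.8 388.6  68.8]
rotvec [ 0.0002 -0.      0.0002] shift [ 97.1 379.8  50.8]
```

move_arm:
  plan:
    - {"x": 7, "y": 40, "z": -5, "rx": 0, "ry": 0, "rz": 0}
    - {"x": 7, "y": 40, "z": -5, "rx": 0, "ry": 0, "rz": 0}
    - {"x": 7, "y": 40, "z": -5, "rx": 0, "ry": 0, "rz": 0}
    - {"x": 7, "y": 40, "z": 0, "rx": 0, "ry": 0, "rz": 0}
    - {"x": 7, "y": 40, "z": 0, "rx": 0, "ry": 0, "rz": 0}
    - {"x": 7, "y": 40, "z": 0, "rx": 0, "ry": 0, "rz": 0}
    - {"x": 7, "y": 40, "z": 0, "rx": 0, "ry": 0, "rz": 0}
    - {"x": 7, "y": 40, "z": 0, "rx": 0, "ry": 0, "rz": 0}
    - {"x": 7, "y": 40, "z": 0, "rx": 0, "ry": 0, "rz": 0}

```text
time_s: 11.05
ee_pos: [539.2, -188.8, 185.4]
ee_rot: [-180.0, 0.0, 5.3]
force: [0.7, 0.5, -0.2]
gripper_width: 11.8
gripper_force: 35.0
```

move_arm:
  plan:
    - {"x": 0, "y": 0, "z": 0, "rx": 0.0069, "ry": 0.1164, "rz": -0.0287}
    - {"x": 0, "y": 0, "z": 0, "rx": 0.0069, "ry": 0.1164, "rz": -0.0287}
    - {"x": 0, "y": 0, "z": 0, "rx": 0.0069, "ry": 0.1164, "rz": -0.0287}
    - {"x": 0, "y": 0, "z": 0, "rx": 0.0069, "ry": 0.1164, "rz": -0.0287}
    - {"x": 0, "y": 0, "z": 0, "rx": 0, "ry": 0, "rz": 0}

```text
time_s: 11.55
ee_pos: [535.3, -186.6, 183.3]
ee_rot: [-179.7, -26.5, 11.8]
force: [-0.6, -0.3, -1.7]
gripper_width: 12.0
gripper_force: 35.0
```

```bash
python3 -c "
from h import *
print(state()['ee_rot'],state()['force']);plate(25)"
```

```text
[-179.72993485  -26.50563508   11.75524765] [-0.59128438 -0.32290845 -1.737338  ]
[ 576.81748948 -203.56965355  116.76799859] [180.  -26.7  12. ]
rotvec [-0.0028  0.0034 -0.0038] shift [ 3.2 25.3 76.1]
```

move_arm:
  plan:
    - {"x": 1, "y": 8, "z": 20, "rx": 0, "ry": 0, "rz": 0}
    - {"x": 1, "y": 8, "z": 20, "rx": 0, "ry": 0, "rz": 0}
    - {"x": 1, "y": 9, "z": 20, "rx": 0, "ry": 0, "rz": 0}
    - {"x": 0, "y": 0, "z": 16, "rx": 0, "ry": 0, "rz": 0}
    - {"x": 0, "y": 0, "z": 0, "rx": 0, "ry": 0, "rz": 0}
    - {"x": 0, "y": 0, "z": 0, "rx": 0, "ry": 0, "rz": 0}

```text
time_s: 12.15
ee_pos: [581.3, -203.5, 118.7]
ee_rot: [-180.0, -26.7, 12.1]
force: [-1.1, 0.3, -1.2]
gripper_width: 12.1
gripper_force: 35.0
```

```bash
python3 - <<'E'
from h import *
plate(0)
s=state();print(s['ee_pos'],s['ee_rot'],s['force'])
T=grab_frame('top');S=grab_frame('side')
np.savez('top2.npz',**T);np.savez('side2.npz',**S)
im=np.zeros((600,800,3),np.uint8)
im[:400,:400]=cv2.resize(T['img'][165:245,350:430,::-1],(400,400),interpolation=cv2.INTER_CUBIC)
im[:400,400:]=cv2.resize(S['img'][125:205,310:390,::-1],(400,400),interpolation=cv2.INTER_CUBIC)
cv2.imwrite('pics/hov.png',im[:400])
E
```

```text
[ 587.804997   -201.23418673   94.43371388] [180.  -26.7  12. ]
rotvec [-0.0012  0.0006  0.0008] shift [-4.8 -0.9 24.8]
[ 581.3336366  -203.54986162  118.73905675] [-179.95545757  -26.66833274   12.05167891] [-1.07806309  0.27206006 -1.24670511]
```

View pics/hov.png

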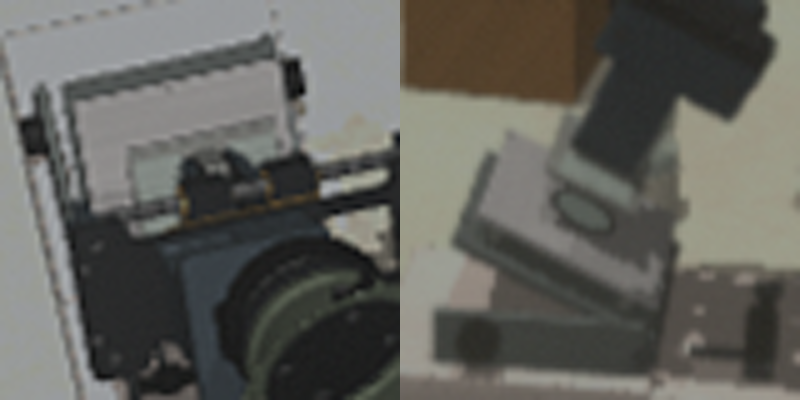

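```bash
python3 - <<'E'
from h import *
E=[];A=[]
for i in range(6):
    T=grab_frame('top');s=state();E.append(s['ee_pos']);A.append(s['ee_rot'])
E=np.array(E);print(E.mean(0),E.std(0),np.median(np.array(A)%360,0))
p=E.mean(0);R=Ro.from_euler('xyz',[0,-26.7,12],degrees=True)
T=dict(np.load('top2.npz'));S=dict(np.load('side2.npz'))
Q=[p+R.apply([x,y,-10+5]) for x in(26,-26) for y in(38,-38)]
print('top pred UL UR LL LR',proj(T,Q).round(1).tolist());print('side',proj(S,Q).round(1).tolist())
W=np.array([592.2,-200.3,85.5]);print('win pred',proj(T,W),proj(S,W))
print(R.inv().apply(p-W))
for n,f,bx in(('t',T,(345,160,90,50)),('s',S,(320,130,70,60))):
    x,y,w,h=bx;cv2.imwrite(f'pics/c_{n}.png',cv2.resize(f['img'][y:y+h,x:x+w,::-1],None,fx=8,fy=8,interpolation=cv2.INTER_CUBIC))
E
```

```text
[ 580.87012532 -204.01877675  119.36062311] [0.15934685 0.01458511 0.24244694] [179.95958167 333.23637023  12.03356511]
top pred UL UR LL LR [[374.6, 195.4], [404.2, 189.0], [377.8, 214.5], [407.0, 208.2]]
side [[338.8, 157.0], [342.7, 145.6], [356.9, 166.6], [359.9, 154.8]]
win pred [[388.04904095 199.83512038]] [[345.69711524 166.13011631]]
[ 4.62288635 -1.28189915 35.57699839]
```

View pics/c_t.png

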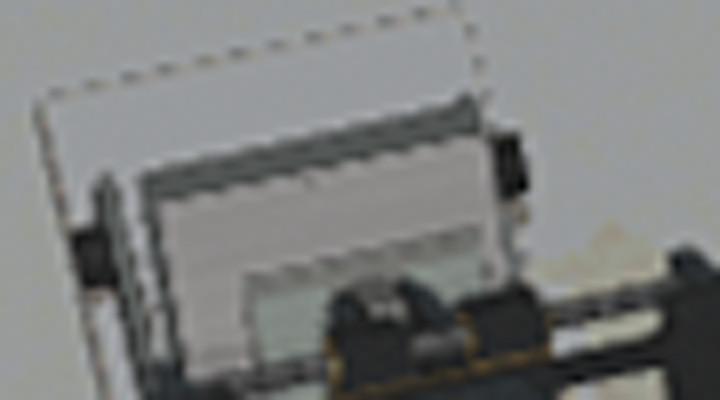

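View pics/c_s.png

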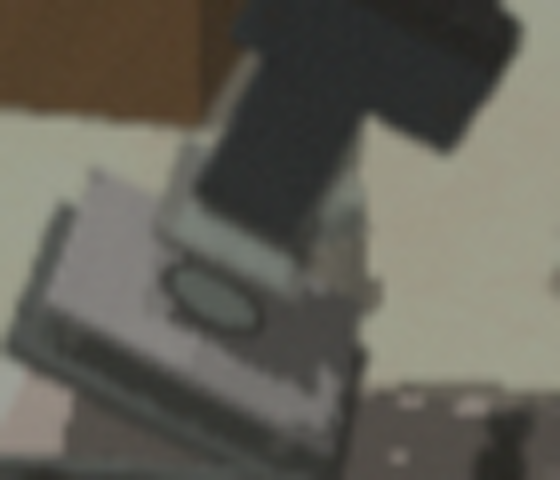

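move_arm:
  plan:
    - {"x": -2.5, "y": -1.2, "z": 8, "rx": 0, "ry": 0, "rz": 0}
    - {"x": -2.5, "y": -1.3, "z": 7, "rx": 0, "ry": 0, "rz": 0}
    - {"x": 0, "y": 0, "z": 5, "rx": 0, "ry": 0, "rz": 0}
    - {"x": 0, "y": 0, "z": 2, "rx": 0, "ry": 0, "rz": 0}
    - {"x": 0, "y": 0, "z": 0, "rx": 0, "ry": 0, "rz": 0}

```text
time_s: 13.05
ee_pos: [585.5, -200.2, 95.9]
ee_rot: [-179.9, -26.7, 12.0]
force: [0.2, 0.1, -0.9]
gripper_width: 11.6
gripper_force: 35.0
```

```bash
python3 - <<'E'
from h import *
E=[]
for i in range(4):
    T=grab_frame('top');s=state();E.append(s['ee_pos'])
S=grab_frame('side')
np.savez('top3.npz',**T);np.savez('side3.npz',**S)
p=np.mean(E,0);R=Ro.from_euler('xyz',[0,-26.7,12],degrees=True);W=np.array([592.2,-200.3,85.5])
print(p,s['ee_rot'],s['force'],R.inv().apply(p-W))
Q=[p+R.apply([x,y,-10+5]) for x in(26,-26) for y in(38,-38)];P=[W+R.apply([x,y,0]) for x in(52,-52) for y in(54,-54)]
print('top slide',proj(T,Q).round(1).tolist(),'plate',proj(T,P).round(1).tolist());print('side slide',proj(S,Q).round(1).tolist(),'plate',proj(S,P).round(1).tolist())
a=cv2.resize(T['img'][165:205,360:420,::-1],(600,400),interpolation=cv2.INTER_CUBIC)
b=cv2.resize(S['img'][150:190,320:370,::-1],(500,400),interpolation=cv2.INTER_CUBIC)
im=np.zeros((600,800,3),np.uint8);im[:300,:450]=cv2.resize(a,(450,300));im[:300,450:]=cv2.resize(b,(350,280))[:,:350].copy() if False else cv2.copyMakeBorder(cv2.resize(b,(350,280)),0,20,0,0,cv2.BORDER_CONSTANT)
a=cv2.resize(T['img'][165:205,360:420,::-1],(800,533),interpolation=cv2.INTER_CUBIC);cv2.imwrite('pics/d_t.png',a)
b=cv2.resize(S['img'][145:185,325:380,::-1],(800,582),interpolation=cv2.INTER_CUBIC);cv2.imwrite('pics/d_s.png',b)
E
```

```text
[ 585.63006004 -200.38890477   96.54001411] [179.99358198 -26.73169557  12.02254758] [-0.56548244  0.52762237 -1.04757523] [-0.79716129  1.27900534 12.75862868]
top slide [[372.2, 194.8], [401.3, 188.6], [375.4, 213.6], [404.1, 207.4]] plate [[364.4, 185.3], [405.7, 176.5], [370.8, 222.6], [411.1, 214.0]]
side slide [[336.5, 165.5], [340.5, 153.8], [354.4, 175.0], [357.5, 162.8]] plate [[324.9, 165.4], [331.3, 148.9], [361.1, 184.5], [364.9, 166.8]]
```

View pics/d_t.png

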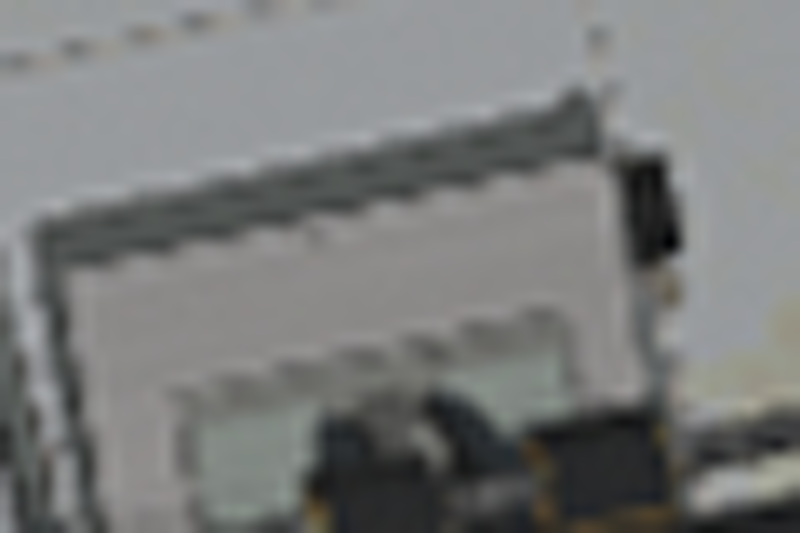

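View pics/d_s.png

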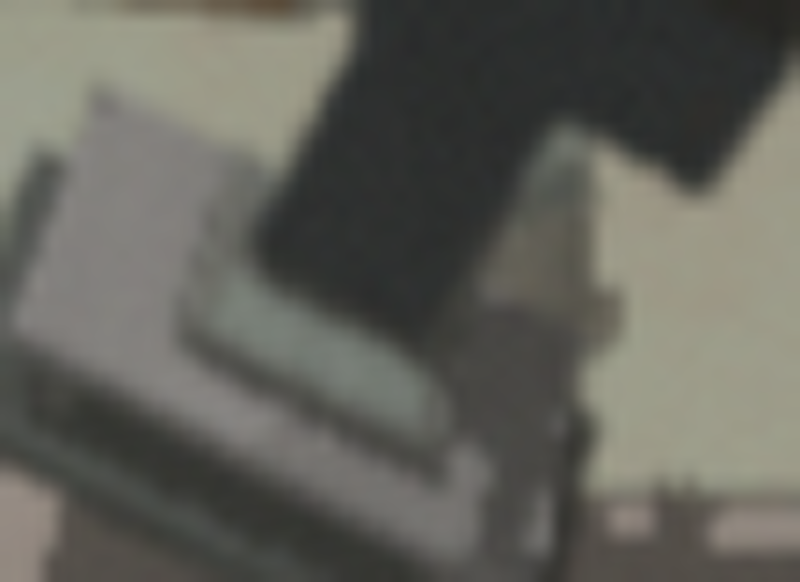

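move_arm:
  plan:
    - {"x": 0, "y": -0.5, "z": 1, "rx": 0, "ry": 0, "rz": 0}
    - {"x": 0, "y": 0, "z": 1, "rx": 0, "ry": 0, "rz": 0}
    - {"x": 0, "y": 0, "z": 0, "rx": 0, "ry": 0, "rz": 0}

```text
time_s: 13.6
ee_pos: [586.2, -199.6, 94.6]
ee_rot: [-180.0, -26.7, 12.0]
force: [-0.2, -0.5, -0.5]
gripper_width: 11.7
gripper_force: 35.0
```

move_arm:
  plan:
    - {"x": 0, "y": 0, "z": 1, "rx": 0, "ry": 0, "rz": 0}
    - {"x": 0, "y": 0, "z": 0, "rx": 0, "ry": 0, "rz": 0}

```text
time_s: 13.8
ee_pos: [586.7, -199.6, 93.9]
ee_rot: [-180.0, -26.7, 12.0]
force: [-1.8, 0.6, 1.4]
gripper_width: 11.9
gripper_force: 35.0
```

move_arm:
  plan:
    - {"x": 0, "y": 0, "z": 1, "rx": 0, "ry": 0, "rz": 0}
    - {"x": 0, "y": 0, "z": 0, "rx": 0, "ry": 0, "rz": 0}

```text
time_s: 14.0
ee_pos: [587.1, -199.4, 93.0]
ee_rot: [-180.0, -26.7, 12.0]
force: [-1.7, -0.4, 2.0]
gripper_width: 11.9
gripper_force: 35.0
```

move_arm:
  plan:
    - {"x": 0, "y": 0, "z": 1, "rx": 0, "ry": 0, "rz": 0}
    - {"x": 0, "y": 0, "z": 0, "rx": 0, "ry": 0, "rz": 0}

```text
time_s: 14.2
ee_pos: [587.6, -199.4, 92.1]
ee_rot: [-180.0, -26.7, 12.0]
force: [-2.6, -0.3, 2.4]
gripper_width: 11.8
gripper_force: 35.0
```

move_arm:
  plan:
    - {"x": 0, "y": 0, "z": 1, "rx": 0, "ry": 0, "rz": 0}
    - {"x": 0, "y": 0, "z": 0, "rx": 0, "ry": 0, "rz": 0}
    - {"x": 0, "y": 0, "z": 0, "rx": 0, "ry": 0, "rz": 0}

```text
time_s: 14.5
ee_pos: [588.0, -199.3, 91.3]
ee_rot: [-180.0, -26.7, 12.0]
force: [-3.5, 0.0, 4.1]
gripper_width: 11.9
gripper_force: 35.0
```

```bash
python3 - <<'E'
from h import *
E=[];F=[];M=[];A=[]
for i in range(8):
    T=grab_frame('top');s=state();E.append(s['ee_pos']);F.append(s['force']);M.append(s['torque']);A.append(s['ee_rot'])
S=grab_frame('side');np.savez('top4.npz',**T);np.savez('side4.npz',**S)
p=np.mean(E,0);R=Ro.from_euler('xyz',[0,-26.7,12],degrees=True);W=np.array([592.2,-200.3,85.5])
print(s['time_s'],p,R.inv().apply(p-W),'F plate axes',R.inv().apply(np.mean(F,0)),np.std(F,0),'M',R.inv().apply(np.mean(M,0)),A[-1])
a=cv2.resize(T['img'][165:205,360:420,::-1],(800,533),interpolation=cv2.INTER_CUBIC);b=cv2.resize(S['img'][145:190,325:375,::-1],(600,540),interpolation=cv2.INTER_CUBIC)
im=np.zeros((600,800,3),np.uint8);im[:267,:400]=cv2.resize(a,(400,267));im[:360,400:]=cv2.resize(b,(400,360));cv2.imwrite('pics/e.png',im[:360])
E
```

```text
14.9 [ 588.00449691 -199.28530182   91.2119041 ] [-0.91129705  1.86481873  6.85198481] F plate axes [-1.02759853  0.49280843  4.94050316] [0.47106632 0.37639624 0.48956267] M [ 0.23595047  0.66412142 -0.01570175] [-179.98376266  -26.7116479    12.00971653]
```

View pics/e.png

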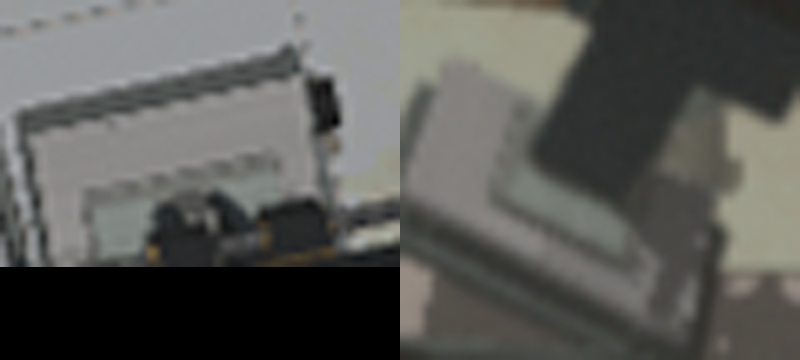

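```bash
cat >> h.py <<'E'
def ft(n=6):
    F=[];M=[];E=[];A=[]
    for i in range(n): grab_frame('top');s=state();F.append(s['force']);M.append(s['torque']);E.append(s['ee_pos']);A.append(s['ee_rot'])
    R=Ro.from_euler('xyz',[0,-26.7,12],degrees=True)
    print('t',s['time_s'],'F',R.inv().apply(np.mean(F,0)).round(2),'M',R.inv().apply(np.mean(M,0)).round(3),'std',np.std(M,0).round(3),'p',R.inv().apply(np.mean(E,0)-[592.2,-200.3,85.5]).round(2),'rot',np.mean(np.array(A)%360,0).round(2))
E
python3 - <<'E'
from h import *
v,u=np.mgrid[0:400,0:640]
for n in('top0','side0'):
    f=dict(np.load(n+'.npz'));ok=f['z_map']>0;P=cloud(f,np.c_[u[ok],v[ok]])
    def fit(Q):
        for _ in range(8):
            c=Q.mean(0);k=np.linalg.svd(Q-c,full_matrices=False)[2][2];k*=np.sign(k[2]);e=(Q-c)@k;Q=Q[abs(e)<3]
        return k,c,len(Q)
    t=fit(P[(P[:,0]>380)&(P[:,0]<700)&(P[:,1]>-350)&(P[:,1]<300)&(abs(P[:,2])<6)])
    R=Ro.from_euler('xyz',[0,-26.7,12],degrees=True);q=R.inv().apply(P-[592.2,-200.3,85.5])
    w=fit(P[(abs(q[:,0])<49)&(abs(q[:,1])<50)&(abs(q[:,2])<7)])
    print(n,'table',t[0].round(4),'plate in frame',R.inv().apply(w[0]).round(4),w[2],'angle to table',np.degrees(np.arccos(t[0]@w[0])))
ft(4)
E
```

```text
top0 table [-2.e-04  2.e-04  1.e+00] plate in frame [ 0.004  -0.0019  1.    ] 1093 angle to table 26.463148098997163
side0 table [-3.e-04 -3.e-03  1.e+00] plate in frame [ 0.0047 -0.0042  1.    ] 601 angle to table 26.377556061432777
t 15.15 F [-1.18  0.26  4.76] M [ 0.224  0.634 -0.007] std [0.007 0.02  0.045] p [-0.91  1.88  6.8 ] rot [180.02 333.29  12.01]
```

move_arm:
  plan:
    - {"x": 0, "y": 0, "z": 0, "rx": 0, "ry": 0.0175, "rz": 0}
    - {"x": 0, "y": 0, "z": 0, "rx": 0, "ry": 0, "rz": 0}

```text
time_s: 15.35
ee_pos: [588.0, -199.4, 91.3]
ee_rot: [-180.0, -27.7, 12.0]
force: [-2.9, -0.1, 5.1]
gripper_width: 11.7
gripper_force: 35.0
```

```bash
python3 -c "
from h import *
ft()"
```

```text
t 15.65 F [-1.07  0.56  6.13] M [ 0.217  0.623 -0.021] std [0.031 0.035 0.034] p [-0.83  1.8   6.87] rot [180.   332.29  12.02]
```

move_arm:
  plan:
    - {"x": 0, "y": 0, "z": 0, "rx": 0, "ry": -0.0175, "rz": 0}
    - {"x": 0, "y": 0, "z": 0, "rx": 0, "ry": -0.0175, "rz": 0}
    - {"x": 0, "y": 0, "z": 0, "rx": 0, "ry": 0, "rz": 0}

```text
time_s: 15.95
ee_pos: [588.6, -199.4, 91.5]
ee_rot: [180.0, -25.7, 12.1]
force: [-3.0, -0.8, 3.4]
gripper_width: 11.5
gripper_force: 35.0
```

```bash
python3 -c "
from h import *
ft()"
```

```text
t 16.25 F [0.79 0.32 4.94] M [ 0.249 -0.001 -0.007] std [0.021 0.074 0.027] p [-0.38  1.62  6.9 ] rot [179.99 334.23  12.  ]
```

move_arm:
  plan:
    - {"x": 0, "y": 0, "z": 0, "rx": 0.004, "ry": 0.009, "rz": 0}
    - {"x": 0, "y": 0, "z": 0, "rx": 0, "ry": 0, "rz": 0}

```text
time_s: 16.45
ee_pos: [588.2, -199.5, 91.3]
ee_rot: [-179.8, -26.3, 12.0]
force: [-0.6, 0.5, 4.7]
gripper_width: 12.2
gripper_force: 35.0
```

```bash
python3 -c "
from h import *
ft()"
```

```text
t 16.75 F [1.49 0.12 4.9 ] M [-0.072 -0.09   0.039] std [0.038 0.013 0.048] p [-0.73  1.56  6.89] rot [180.21 333.75  12.01]
```

move_arm:
  plan:
    - {"x": 0, "y": 0, "z": 0, "rx": 0.01, "ry": 0, "rz": 0}
    - {"x": 0, "y": 0, "z": 0, "rx": 0, "ry": 0, "rz": 0}

```text
time_s: 16.95
ee_pos: [588.2, -199.6, 91.3]
ee_rot: [-179.2, -26.2, 12.0]
force: [-0.8, -0.4, 5.5]
gripper_width: 11.5
gripper_force: 35.0
```

```bash
python3 -c "
from h import *
ft()"
```

```text
t 17.25 F [ 1.24 -0.61  5.58] M [-0.29  -0.02   0.036] std [0.023 0.027 0.028] p [-0.79  1.54  6.85] rot [180.8  333.76  12.01]
```

move_arm:
  plan:
    - {"x": 0, "y": 0, "z": 0, "rx": -0.0105, "ry": 0.003, "rz": 0}
    - {"x": 0, "y": 0, "z": 0, "rx": 0, "ry": 0, "rz": 0}

```text
time_s: 17.45
ee_pos: [588.1, -199.4, 91.2]
ee_rot: [-179.8, -26.4, 12.0]
force: [-1.2, -0.9, 4.6]
gripper_width: 11.6
gripper_force: 35.0
```

```bash
python3 -c "
from h import *
ft(8)
T=grab_frame('top');S=grab_frame('side')
s=state();R=Ro.from_euler('xyz',s['ee_rot'],degrees=True)*Ro.from_euler('x',180,degrees=True);p=s['ee_pos']
# slide/plate edges: side masks
for c,f in(('top',T),('side',S)):
    for l in('slide','window'):
        for a in masks_of(c,l)[:1]:
            P=mpts(f,a['pixels']);print(c,l,a['p'],a['box'],np.median(P,0))
    print('lock',[(round(a['p'],2),a['point']) for a in landmark_of(c,'lock_top')[:1]])
"
```

```text
t 17.85 F [ 1.44 -0.9   4.82] M [-0.277  0.114 -0.012] std [0.027 0.015 0.037] p [-0.88  1.73  6.81] rot [180.21 333.6   12.01]
top slide 0.54 [385.0, 200.1, 32.0, 18.9] [ 605.6430599  -190.23216715   95.78247814]
top window 0.88 [387.9, 191.7, 45.2, 26.5] [ 625.4873514  -186.77980865   99.05473232]
lock [(0.45, [382.3, 242.5])]
side slide 0.63 [349.6, 171.6, 17.9, 21.1] [ 583.98738549 -179.24147034   83.31466617]
side window 0.83 [345.6, 168.9, 36.6, 34.9] [ 599.09247731 -173.36365736   86.97088305]
lock [(0.59, [382.6, 185.6])]
```

```bash
python3 -c "
from h import *
s=state();print(s['time_s'],s['force'],s['gripper_width'],s['gripper_force']);print(job_done())"
```

```text
18.25 [-0.43541371 -1.36095017  5.43624192] 12.067933066337782 35.00233054161072
the job is handed in; nothing more can be done
None
```

I handed the job in at about 18 s. The lock is at its left end stop, and the gripped carrier is on the sloped plate, by my estimate within about 0.3° of flush, 1–2 mm of the window's centre and pressing it in 3.4 of its 8 mm; I viewed 11 pictures, one over the limit.

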